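# Clear, cover and start the bench centrifuge

### The job

First clear every tool and part left lying on the centrifuge into the steel tray; then set the amber lid flat and centred on the rotor, its red stripe in line with the rotor's two red marks, and let go of it. With the lid on, press the keys fully down one at a time in the order blue, yellow, white, green, letting each come up before the next; do not press the red key, and leave the other things on the bench where they are. At the end everything must still be in place: if something gets knocked aside meanwhile, put it right.

Things in the scene. Friction and masses are not known exactly. Their poses are not given: they have to be found in the camera images.
- machine: bench centrifuge with its outer lid off, 300 mm wide (y), 310 mm deep (x), fixed. Origin under its centre, on the table; its x points away from the robot. White deck with its top at 140 mm reaches from x = -75 to +155 mm; the mint key ledge in front of it (x = -155 to -75 mm) has its top at 120 mm
- rotor: grey metal rotor disc, 150 mm across, flush with the white deck (top at 140 mm above the table), fixed. Origin at the centre of its top face. Two red marks at the two ends of one diameter lie on its x axis; either way round counts
- lid: amber rotor lid: disc 120 mm across and 6 mm thick, with a black bar handle across its middle, 56 mm long (its x), 14 mm wide (its y), reaching from 6 to 36 mm above the underside. A red stripe runs along the lid's x axis, under the handle. Origin at the centre of the underside. 150 g
- tray: steel tool tray, 280 mm (x) by 180 mm (y) outside, walls 4 mm thick and 25 mm high, floor 4 mm thick, fixed on the table. Origin at the centre of its underside
- screwdriver: screwdriver lying flat along its x, 128 mm long: orange handle 72 x 22 x 18 mm from x = -60 to +12 mm, steel shaft 8 mm thick on to x = +68 mm. Origin on the underside; grip the handle near x = -10 mm. May be absent
- spanner: dark steel open spanner lying flat along its x, 125 mm long, 10 mm thick, its shank 13 mm wide, heads 24-27 mm wide. Origin at the middle of the shank, on the underside. May be absent
- pot: small white grease pot with a green cap, 38 mm across, 40 mm tall, upright. Origin at the centre of its underside. May be absent
- bracket: blue steel bracket: foot plate 50 (x) x 34 (y) x 6 mm with an upright web along x in the middle, 50 mm long, 10 mm thick, up to 34 mm high. Origin at the centre of its underside. May be absent
- key_blue (a joint): travel of the blue key in m: 0 up, 0.006 fully down; a spring key, about 5 N to push fully down
- key_blue_top (a point): centre of the top of the blue key's round cap (28 mm across, in a black collar 44 mm across and 12 mm high; the cap stands 10 mm proud of the collar, 22 mm above the ledge). The five keys stand in a row 50 mm apart along the machine's y; which colour stands where varies
- key_yellow (a joint): travel of the yellow key in m: 0 up, 0.006 fully down; a spring key, about 5 N to push fully down
- key_yellow_top (a point): centre of the top of the yellow key's round cap (28 mm across, in a black collar 44 mm across and 12 mm high; the cap stands 10 mm proud of the collar, 22 mm above the ledge). The five keys stand in a row 50 mm apart along the machine's y; which colour stands where varies
- key_white (a joint): travel of the white key in m: 0 up, 0.006 fully down; a spring key, about 5 N to push fully down
- key_white_top (a point): centre of the top of the white key's round cap (28 mm across, in a black collar 44 mm across and 12 mm high; the cap stands 10 mm proud of the collar, 22 mm above the ledge). The five keys stand in a row 50 mm apart along the machine's y; which colour stands where varies
- key_green (a joint): travel of the green key in m: 0 up, 0.006 fully down; a spring key, about 5 N to push fully down
- key_green_top (a point): centre of the top of the green key's round cap (28 mm across, in a black collar 44 mm across and 12 mm high; the cap stands 10 mm proud of the collar, 22 mm above the ledge). The five keys stand in a row 50 mm apart along the machine's y; which colour stands where varies
- key_red (a joint): travel of the red key in m: 0 up, 0.006 fully down; a spring key, about 5 N to push fully down
- key_red_top (a point): centre of the top of the red key's round cap (28 mm across, in a black collar 44 mm across and 12 mm high; the cap stands 10 mm proud of the collar, 22 mm above the ledge). The five keys stand in a row 50 mm apart along the machine's y; which colour stands where varies
- green_cup: small green plastic cup, 60 mm across, 50 mm tall, loose; a bystander, to be left alone. Origin at the centre of its underside
- spare_ring: black rubber ring lying flat, 76 mm across, 12 mm thick, loose; a bystander, to be left alone. Origin at the centre of its underside
Things that resemble listed ones, but are neither listed nor needed, are in the scene too. What is shaped like the lid but pink is not meant. Several things have the shape of the screwdriver; the one meant has the colours described above.

How it is judged:
By the outcome, as a careful person would: the job done as asked, in the order asked, and still so for the second after the job is handed in, with the robot touching nothing.
Of screwdriver, spanner, pot, bracket only 2 to 4 are there at a start; the rules pass over those that are not, and their reading is None.
At some moment in a run one of lid, bracket may be knocked a few centimetres aside while the robot is not near it.
It also fails if it takes over 210 s, if anything falls off the work surface, if the arm or the gripper's body presses on something with over 40 N, if the wrist force passes 120 N, or if a joint passes its speed limit or range.

### The arm

A 6-joint arm with a two-finger parallel gripper is mounted at the origin on the work surface. World frame = base frame: x ahead of the robot, y to its left, z up, the work surface at z = 0. Lengths are in m, angles in rad, forces in N, time in s.
With the tool pointing down it reaches from about 0.375 to 0.975 m from the base axis. Payload 3.8 kg.
Tool frame: the origin (TCP) lies where the fingers leave the gripper's body, on its centre line; the fingertips stand 64 mm ahead of it and the grasp point (between the pads) lies 45 mm ahead of it; z points along the fingers, y is the line along which they close (so a half turn about z gives the same grasp; the last joint's range is limited). The gripper opens to 88 mm and grips with 3 to 60 N. Pads are 18 mm wide; open, the fingers measure 123 mm over their backs; the gripper's body (75 mm by 187 mm) begins 45 mm behind the grasp point.
Start: joints at [-1.308, 0.264, 1.604, -0, 1.274, -0.037], TCP at [0.199, -0.645, 0.303] pointing down, gripper open.
Joint ranges: [-2.63, 2.63], [-0.94, 2.18], [0.31, 2.57], [-1.31, 4.45], [0, 2.66], [-2.55, 2.55]. Speed limits (rad/s): [2.57, 2.57, 3.14, 3.14, 3.14, 3.14].

### API

Orientations are given as a unit quaternion [w, x, y, z].
In Python, from cell import manip gives the robot as it stands. Calls block until the motion is done:
- manip.goto(position, orientation): joint-space move of the TCP to a pose.
- manip.move_linear(position, rot=None, v=0.15): straight line of the TCP; rot=None keeps the orientation; v is the mean speed in m/s.
- manip.move_joints(angles): joint-space move.
- manip.open() and manip.grasp(f_grip=None): open the fingers fully, or close them until they stop; f_grip is the grip in N (None keeps the last).
- manip.pause(seconds).
- manip.ik(position, orientation): joint angles nearest the present ones, or None.
- manip.snapshot(name): name is "scene" or "top" or "wrist"; returns the picture (420x560x3 uint8, red, green, blue); there is no depth.
- manip.camera_model(name): a dict with "K" (3x3 intrinsics, pixels), "pose" (4x4, takes a point from camera to world coordinates). Camera axes: x right, y up, looking along -z (the intrinsics and any distortion apply to the point x, -y, -z); pixel columns grow to the right and rows downward; lengths in m; the calibration is good to about 2 mm. A picture is of the moment at which its call begins: read the wrist's pose just before it. camera_model takes no time and is no camera call; for the wrist camera it gives the pose at the moment of the call.
A pose or a line that the arm cannot do raises manip.Unreachable and nothing moves.
- manip.sign_off(): hands the job in; it is judged then, once.
Readings, each from a call of its own:
- manip.get_time(): time.
- manip.get_joint_pos(): joint angles.
- manip.get_dq(): joint speeds.
- manip.get_effort(): joint torques, N m.
- manip.get_tool_pos(): TCP position.
- manip.get_orientation(): TCP orientation.
- manip.get_contact_force(): force on the tool from outside, world axes, zero at the start.
- manip.get_torque(): the same for the moment, N m.
- manip.get_opening(): opening from 0.0 (shut) to 1.0 (fully open).
- manip.get_finger_force(): force on a finger pad.
Only numpy, scipy, OpenCV 4.12 (cv2) and the standard library are available. Lean on these libraries where they do the work, as an engineer would, in place of code of your own. Each camera call takes 0.05 s, during which the arm holds its last target. There are 200 camera calls.

## Working session

There is one attempt and no reset: what is moved stays moved. The work goes in short steps, each a Python script; the robot and the scene stay as the last script left them, time stands still between calls to the robot, and variables do not carry over. Pictures are saved under pics/ and viewed, at most 14 in all, crops included, and the job is handed in when it is done.

```bash
ls; mkdir -p pics
python3 - <<'E'
from cell import manip
import cv2,numpy as np
for n in("scene","top"):
    im=manip.snapshot(n); cv2.imwrite(f"pics/{n}0.png",im[:,:,::-1])
    c=manip.camera_model(n); print(n,{k:np.round(v,4).tolist() if hasattr(v,'shape') or isinstance(v,list) else v for k,v in c.items()})
print(manip.get_orientation(),manip.camera_model("wrist"),manip.get_time())
E
```

```text
pics
scene {'K': [[464.4024, 0.0, 278.2209], [0.0, 464.4024, 210.3793], [0.0, 0.0, 1.0]], 'pose': [[0.4754, -0.6857, 0.5512, 1.3374], [0.8797, 0.3607, -0.31, -0.4107], [0.0137, 0.6322, 0.7747, 1.2046], [0.0, 0.0, 0.0, 1.0]]}
top {'K': [[447.6857, 0.0, 271.1602], [0.0, 447.6857, 209.7543], [0.0, 0.0, 1.0]], 'pose': [[-0.0225, 0.9872, -0.1581, 0.3911], [-0.9997, -0.0225, 0.0015, 0.0497], [-0.0021, 0.1581, 0.9874, 1.2258], [0.0, 0.0, 0.0, 1.0]]}
[-9.78224225e-04  9.88785875e-01  1.49336952e-01 -1.05859658e-04] {'K': array([[311.2318446 ,   0.        , 279.41607824],
       [  0.        , 311.2318446 , 212.11925066],
       [  0.        ,   0.        ,   1.        ]]), 'pose': array([[ 0.29535698,  0.91241872,  0.2832955 ,  0.27309824],
       [-0.95538304,  0.2829225 ,  0.08484167, -0.6221963 ],
       [-0.00273955, -0.29571429,  0.9552725 ,  0.38549119],
       [ 0.        ,  0.        ,  0.        ,  1.        ]])} 0.1
```

View pics/scene0.png

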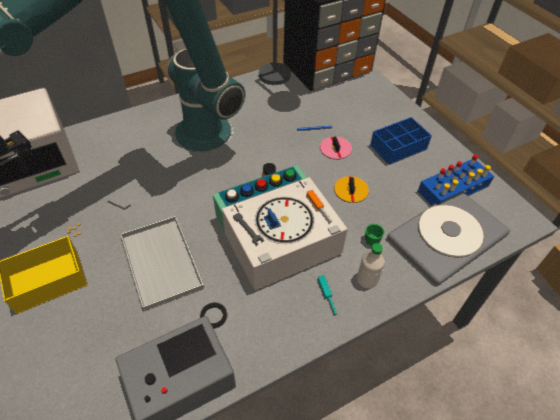

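View pics/top0.png

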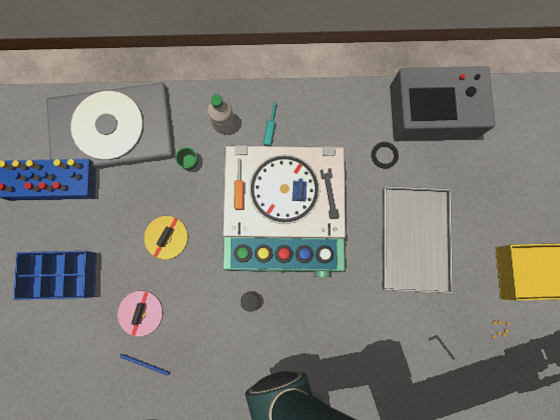

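Top view: the lid candidates are amber (166,238), which I choose, and pink (140,313), rejected. The screwdriver candidates are orange on the deck (239,187), chosen, teal (270,122) and the blue pen (145,364). Also there: spanner (330,193), blue bracket (300,189), tray (417,240). No pot is on the machine; the bottle at (220,112) is off it. The keys from left to right are green, yellow, red, blue, white. Next I'll take close wrist views.

```bash
cat > h.py <<'E'
from cell import manip
import cv2,numpy as np
from scipy.spatial.transform import Rotation as R
def ray(c,p):
    K=np.array(c["K"]);T=np.array(c["pose"]);d=np.linalg.solve(K,[p[0],p[1],1.])
    d=T[:3,:3]@[d[0],-d[1],-d[2]];return T[:3,3],d/np.linalg.norm(d)
def atz(c,p,z):
    o,d=ray(c,p);return o+d*(z-o[2])/d[2]
def tri(obs):
    A=np.zeros((3,3));b=np.zeros(3);r=[ray(c,p) for c,p in obs]
    for o,d in r:
        P=np.eye(3)-np.outer(d,d);A+=P;b+=P@o
    x=np.linalg.solve(A,b);return x,max(np.linalg.norm(np.cross(x-o,d)) for o,d in r)
def proj(c,X):
    T=np.array(c["pose"]);q=T[:3,:3].T@(np.asarray(X)-T[:3,3]);u=np.array(c["K"])@[q[0],-q[1],-q[2]];return u[:2]/u[2]
def down(yaw):
    "tool down, finger closing line (tool y) at angle yaw from world x"
    y=np.array([np.cos(yaw),np.sin(yaw),0]);z=np.array([0,0,-1.]);x=np.cross(y,z)
    q=R.from_matrix(np.c_[x,y,z]).as_quat();return np.r_[q[3],q[:3]]
def best(yaw,p):
    "of the two equal grasps, the one with least wrist turn"
    c=[]
    for k in(0,np.pi):
        q=down(yaw+k);j=manip.ik(list(p),list(q))
        if j is not None:c.append((abs(j[5]),k,list(q)))
    return min(c)[2]
def wsnap(name):
    c=manip.camera_model("wrist");im=manip.snapshot("wrist");cv2.imwrite(f"pics/{name}.png",im[:,:,::-1])
    np.savez(f"pics/{name}.npz",K=c["K"],pose=c["pose"]);return c,im
def cam(name):return dict(np.load(f"pics/{name}.npz"))
E
python3 - <<'E'
from h import *
t=manip.camera_model("top")
for n,p,z in[("deckTL",(225,147),.14),("deckTR",(344,147),.14),("ledgeBL",(224,270),.12),("ledgeBR",(345,270),.12),("rotor",(285,189),.14),("lid",(166,238),.006),("pink",(140,313),.006),("tray",(417,240),.025),("cyl",(251,300),0.03)]:print(n,atz(t,p,z).round(3))
T=R.from_quat(np.roll(manip.get_orientation(),-1)).as_matrix();c=manip.camera_model("wrist")["pose"]
print(T.T@(c[:3,3]-manip.get_tool_pos()),(T.T@c[:3,:3]).round(2))
for yaw in(0,1.57,3.14,-1.57):
    for p in([.42,-.06,.42],[.5,.0,.42],[.45,.2,.4]):print(yaw,p,np.round(manip.ik(p,list(down(yaw))),2) if manip.ik(p,list(down(yaw))) is not None else None)
E
```

```text
deckTL [0.727 0.16  0.14 ]
deckTR [ 0.72  -0.138  0.14 ]
ledgeBL [0.421 0.167 0.12 ]
ledgeBR [ 0.415 -0.129  0.12 ]
rotor [0.616 0.013 0.14 ]
lid [0.515 0.337 0.006]
pink [0.316 0.403 0.006]
tray [ 0.492 -0.342  0.025]
cyl [0.344 0.106 0.03 ]
[ 0.07713461  0.00043317 -0.08395116] [[ 0.    0.96  0.3 ]
 [ 1.   -0.    0.  ]
 [ 0.    0.3  -0.96]]
0 [0.42, -0.06, 0.42] [-0.2  -0.28  1.93 -0.    1.49 -0.2 ]
0 [0.5, 0.0, 0.42] [-0.05 -0.12  1.8  -0.    1.46 -0.05]
0 [0.45, 0.2, 0.4] [ 0.37 -0.13  1.85 -0.    1.43  0.37]
1.57 [0.42, -0.06, 0.42] [-0.2  -0.28  1.93 -0.    1.49 -1.77]
1.57 [0.5, 0.0, 0.42] [-0.05 -0.12  1.8  -0.    1.46 -1.62]
1.57 [0.45, 0.2, 0.4] [ 0.37 -0.13  1.85 -0.    1.43 -1.2 ]
3.14 [0.42, -0.06, 0.42] None
3.14 [0.5, 0.0, 0.42] None
3.14 [0.45, 0.2, 0.4] None
-1.57 [0.42, -0.06, 0.42] [-0.2  -0.28  1.93 -0.    1.49  1.37]
-1.57 [0.5, 0.0, 0.42] [-0.05 -0.12  1.8  -0.    1.46  1.52]
-1.57 [0.45, 0.2, 0.4] [ 0.37 -0.13  1.85 -0.    1.43  1.94]
```

Run:
```python
from h import *
manip.goto([.199,-.5,.38],list(manip.get_orientation()))
for n,p in[("m1",[.53,.02,.37]),("m2",[.64,.03,.37]),("l1",[.47,.335,.28]),("l2",[.56,.335,.28])]:
    manip.goto(p,list(down(0)));manip.pause(.3);wsnap(n)
print(manip.get_time())
a=[cv2.imread(f"pics/m{i}.png") for i in(1,2)]
cv2.imwrite("pics/m1b.png",cv2.resize(a[0],None,fx=1.42,fy=1.42,interpolation=cv2.INTER_CUBIC))
cv2.imwrite("pics/m2b.png",cv2.resize(a[1],None,fx=1.42,fy=1.42,interpolation=cv2.INTER_CUBIC))
cv2.imwrite("pics/l12.png",np.vstack([cv2.imread(f"pics/l{i}.png")[60:360] for i in(1,2)]))
```

```text
6.725
```

View pics/m1b.png

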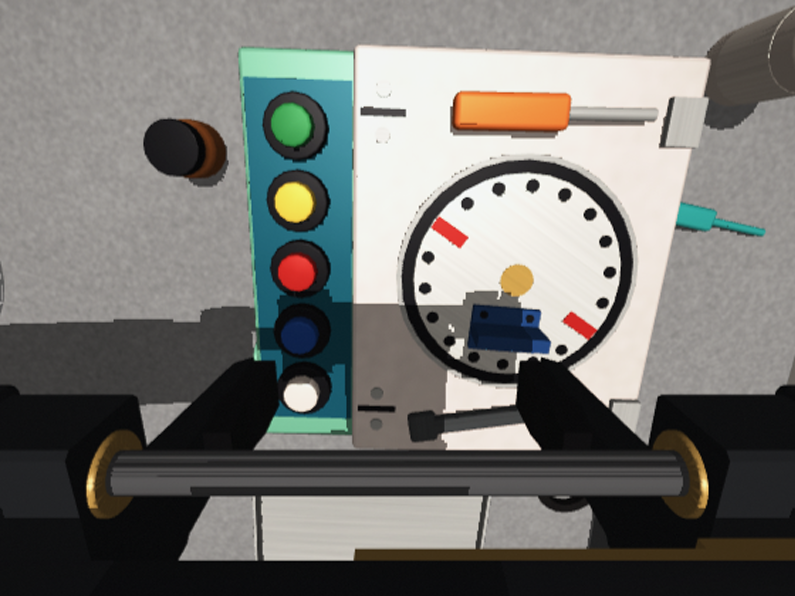

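View pics/m2b.png

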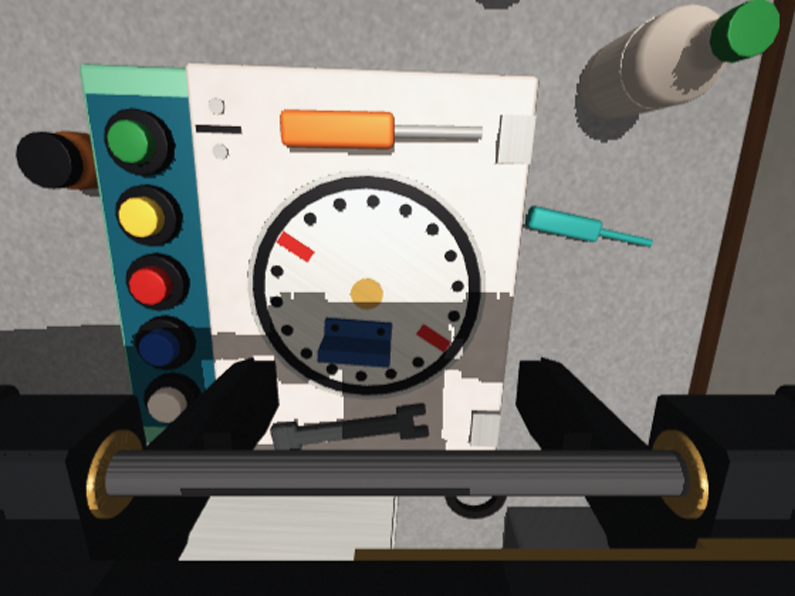

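View pics/l12.png

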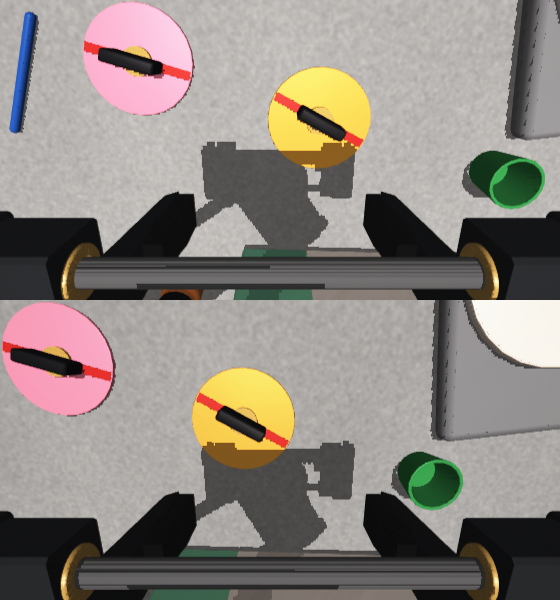

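The wrist views show the orange screwdriver (m2b 338,128), the spanner (350,430), the bracket (355,343) and the rotor marks (295,247) and (433,337). The amber lid is at l1 (320,117) and the pink one at (138,60). Next, a close crop of the bracket and the lid.

Run:
```python
from h import *
def cr(n,x,y,w,h):return cv2.resize(cv2.imread(f"pics/{n}.png")[y:y+h,x:x+w],(400,300),interpolation=cv2.INTER_CUBIC)
cv2.imwrite("pics/z1.png",np.vstack([np.hstack([cr("m1",320,195,80,60),cr("m2",215,215,80,60)]),np.hstack([cr("l1",260,115,120,90),cr("l2",185,115,120,90)])]))
a,b=cam("m1"),cam("m2")
P={"sd_handle":((513,110),(338,128)),"sd_tip":((657,114),(482,133)),"markA":((450,232),(295,247)),"markB":((580,325),(433,337)),"rotc":((517,279),(367,293)),
"sp_left":((425,425),(287,436)),"green":((291,124),(128,141)),"yellow":((293,201),(138,216)),"red":((297,272),(149,286)),"blue":((300,336),(156,347)),"white":((302,392),(166,403))}
for n,(p,q) in P.items():
    x,e=tri([(a,np.array(p)/1.42),(b,np.array(q)/1.42)]);print(n,x.round(4),round(e,4))
print("sp_right",atz(b,np.array((413,421))/1.42,.15))
t,s=manip.camera_model("top"),manip.camera_model("scene")
for n,p,q in[("trayA",(385,188),(122,251)),("B",(450,189),(178,220)),("C",(451,292),(202,286)),("D",(384,290),(148,304))]:print(n,tri([(t,p),(s,q)]))
```

```text
sd_handle [0.603  0.1283 0.1564] 0.0
sd_tip [0.6943 0.1258 0.1539] 0.0003
markA [0.5679 0.0507 0.1442] 0.0001
markB [ 0.6674 -0.0183  0.1438] 0.0003
rotc [0.6181 0.0162 0.1422] 0.0001
sp_left [ 0.5528 -0.0998  0.1506] 0.0
green [0.4613 0.1214 0.1423] 0.0001
yellow [0.4589 0.0719 0.1414] 0.0
red [0.4583 0.0214 0.1416] 0.0001
blue [ 0.4583 -0.0257  0.1462] 0.0006
white [ 0.4556 -0.0758  0.1411] 0.0001
sp_right [ 0.65278568 -0.08654441  0.15      ]
trayA (array([ 0.5833824 , -0.33015737,  0.18478053]), np.float64(0.10666956749291254))
B (array([ 0.58653695, -0.30393857,  0.29901548]), np.float64(0.027414247675630114))
C (array([ 0.44620644, -0.3504982 , -0.10352653]), np.float64(0.14810996262090062))
D (array([ 0.33806797, -0.39940426, -0.47947286]), np.float64(0.03187173168091428))
```

View pics/z1.png

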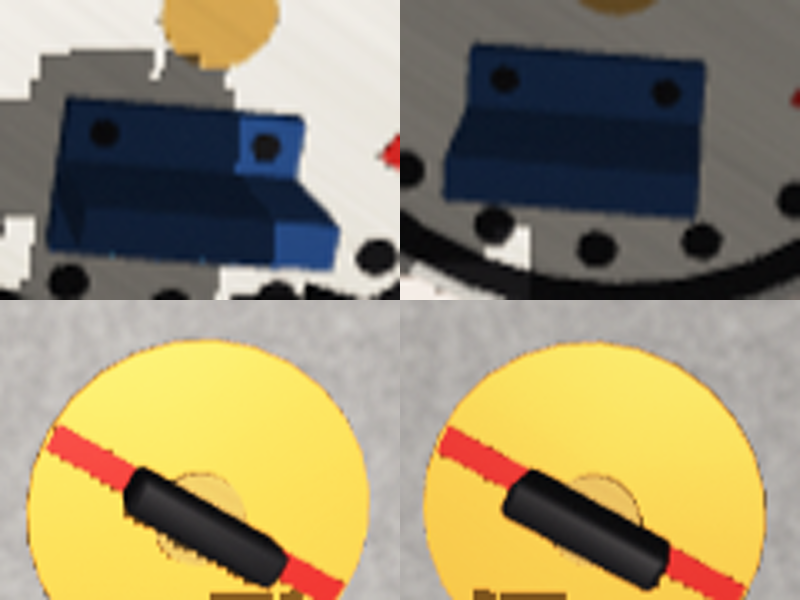

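Run:
```python
from h import *
a,b=cam("m1"),cam("m2")
for n,p,q in[("webL",(51,226),(47,180)),("webR",(335,250),(296,196)),("plateFL",(67,97),(72,44)),("plateFR",(303,118),(305,62))]:
    print(n,tri([(a,(320+p[0]/5,195+p[1]/5)),(b,(215+q[0]/5,215+q[1]/5))]))
t,s=manip.camera_model("top"),manip.camera_model("scene")
for n,p,q in[("trayA",(385,188),(202,286)),("B",(450,189),(148,304)),("C",(451,292),(122,251)),("D",(384,290),(178,220))]:print(n,tri([(t,p),(s,q)]),atz(t,p,.025).round(3))
obs=[]
for n in("l1","l2"):
    c=cam(n);im=cv2.imread(f"pics/{n}.png");h=cv2.cvtColor(im,cv2.COLOR_BGR2HSV)
    m=((h[...,0]>15)&(h[...,0]<35)&(h[...,1]>110)&(h[...,2]>60)).astype(np.uint8)
    k,l,st,ce=cv2.connectedComponentsWithStats(m);win=np.zeros_like(m)
    ct=max(cv2.findContours(cv2.morphologyEx(m,cv2.MORPH_CLOSE,np.ones((15,15))),0,1)[0],key=cv2.contourArea)
    hull=cv2.convexHull(ct)[:,0]
    W=np.array([atz(c,p,.006)[:2] for p in hull],np.float32);e=cv2.fitEllipse(cv2.convexHull(ct));obs.append((c,e[0]))
    (cx,cy),r=cv2.minEnclosingCircle(W);
    red=((h[...,0]<8)|(h[...,0]>172))&(h[...,1]>150)&(h[...,2]>90)
    v,u=np.nonzero(red);Q=np.array([atz(c,p,.006)[:2] for p in zip(u,v)]);Q=Q[np.hypot(*(Q-[cx,cy]).T)<.062]
    d=cv2.fitLine(Q.astype(np.float32),cv2.DIST_L2,0,.01,.01).ravel()
    print(n,cx,cy,r,e,"stripe",len(Q),np.degrees(np.arctan2(d[1],d[0])),d[2:])
print(tri(obs))
for n,p,q in[("hL",(135,485),(115,487)),("hR",(283,560),(262,562))]:
    print(n,tri([(cam("l1"),(260+p[0]*.3,115+(p[1]-300)*.3)),(cam("l2"),(185+q[0]*.3,115+(q[1]-300)*.3))]))
```

```text
webL (array([ 0.58283698, -0.02681459,  0.15759721]), np.float64(0.0008640867232061856))
webR (array([ 0.63490122, -0.02355385,  0.17502722]), np.float64(0.00020908748142825113))
plateFL (array([ 0.58710848, -0.00262913,  0.14369251]), np.float64(7.807254331355693e-05))
plateFR (array([ 0.63642144, -0.00655643,  0.14494206]), np.float64(0.00022936962194861792))
trayA (array([ 0.63836267, -0.26676089,  0.01653112]), np.float64(0.00038073869970144846)) [ 0.636 -0.265  0.025]
B (array([ 0.62980355, -0.42940247,  0.03848671]), np.float64(0.0075992915358234015)) [ 0.63  -0.442  0.025]
C (array([ 0.35374611, -0.4433035 , -0.04969183]), np.float64(0.0074133088534917)) [ 0.353 -0.421  0.025]
D (array([ 0.36407581, -0.24461114,  0.00551425]), np.float64(0.005623412221257503)) [ 0.362 -0.245  0.025]
l1 0.5172144174575806 0.33964812755584717 0.06020202115178108 ((318.82745361328125, 177.17994689941406), (100.112060546875, 104.1760025024414), 52.763763427734375) stripe 371 -29.145662 [0.5113877  0.34284267]
l2 0.517035722732544 0.33975863456726074 0.060343798249959946 ((242.9542694091797, 177.85247802734375), (100.36931610107422, 103.64726257324219), 126.14064025878906) stripe 403 -29.180616 [0.514739  0.3407591]
(array([0.51722472, 0.34273944, 0.0063537 ]), np.float64(1.4768366247468166e-05))
hL (array([0.49436551, 0.35408155, 0.02696943]), np.float64(2.7553070773520106e-05))
hR (array([0.54249155, 0.33086646, 0.03507149]), np.float64(7.276672545009544e-05))
```

```bash
cat >> h.py <<'E'
TC=np.array([.495,-.343]);TY=np.radians(-4.2)
def tray(u,v):return TC+u*np.array([np.cos(TY),np.sin(TY)])+v*np.array([-np.sin(TY),np.cos(TY)])
def st(m):
    print(m,"t",round(manip.get_time(),1),"open",round(manip.get_opening()*88,1),"F",np.round(manip.get_contact_force(),1),"tcp",np.round(manip.get_tool_pos(),4))
def pick(xy,yaw,tip,f=25,zup=.30):
    p=[xy[0],xy[1],zup];q=best(yaw,p);manip.open();manip.goto(p,q)
    manip.move_linear([xy[0],xy[1],tip+.064+.03]);manip.move_linear([xy[0],xy[1],tip+.064],v=.06);st("down")
    manip.grasp(f);st("grip");manip.move_linear([xy[0],xy[1],zup],v=.2);st("up")
def place(xy,yaw,tip,zup=.30):
    p=[xy[0],xy[1],zup];q=best(yaw,p);manip.goto(p,q)
    manip.move_linear([xy[0],xy[1],tip+.064+.02],v=.2);manip.move_linear([xy[0],xy[1],tip+.064],v=.05);st("at")
    manip.open();manip.move_linear([xy[0],xy[1],zup],v=.25)
E
python3 - <<'E'
from h import *
D=np.radians
pick((.6105,-.0225),D(-4.5+90),.156)
if 5<manip.get_opening()*88<16: place(tray(0,-.055),TY,.156-.140+.004+.003)
im=manip.snapshot("top");cv2.imwrite("pics/t1.png",cv2.resize(im[130:330,100:470,::-1],None,fx=2,fy=2,interpolation=cv2.INTER_CUBIC))
E
```

```text
down t 9.9 open 87.8 F [ 0.2  0.2 -0.2] tcp [ 0.6104 -0.0225  0.2197]
grip t 11.0 open 9.7 F [-0.4 -0.2  0.5] tcp [ 0.6105 -0.0225  0.22  ]
up t 11.6 open 9.4 F [-1.2 -0.  -1.2] tcp [ 0.6103 -0.0225  0.2996]
at t 14.7 open 9.7 F [-0.4 -0.5 -1.3] tcp [ 0.4907 -0.3977  0.0865]
```

View pics/t1.png

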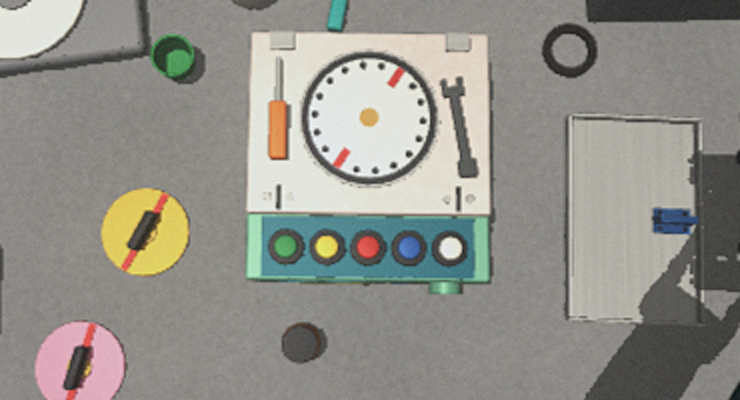

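The bracket (672,221) lies in the tray and nothing else has moved. Next, the screwdriver and the spanner.

Run:
```python
from h import *
D=np.radians
pick((.617,.128),D(88.4),.1445)
ok=18<manip.get_opening()*88<26
if ok:
    place(tray(-.065,.014),TY,.1445-.140+.004+.002)
    pick((.603,-.0935),D(97.6),.1435)
    if 9<manip.get_opening()*88<17:
        place(tray(.062,0),TY,.1435-.140+.004+.002)
        manip.goto([.60,.03,.36],list(down(0)));manip.pause(.3);wsnap("m3")
        manip.goto([.55,.03,.36],list(down(0)));manip.pause(.3);wsnap("m4")
        manip.goto([.517,.335,.28],list(down(0)));manip.pause(.3);wsnap("l3")
        im=manip.snapshot("top")[130:330,100:470,::-1]
        a=cv2.resize(im[:,250:350],(300,600),interpolation=cv2.INTER_CUBIC)
        cv2.imwrite("pics/t2.png",np.hstack([a,np.vstack([cv2.resize(cv2.imread(f"pics/{n}.png"),(400,300)) for n in("m3","l3")])]))
st("end")
```

```text
down t 20.4 open 87.9 F [0.  0.5 0.3] tcp [0.6169 0.128  0.2082]
grip t 21.4 open 21.6 F [0.2 0.1 0.6] tcp [0.617  0.128  0.2085]
up t 22.0 open 21.7 F [-0.4 -0.6 -1.5] tcp [0.6166 0.1279 0.2993]
at t 25.5 open 21.9 F [ 0.  -0.1 -0.8] tcp [ 0.4309 -0.3241  0.074 ]
down t 30.6 open 88.3 F [-0.2 -0.3  0.5] tcp [ 0.6029 -0.0934  0.2072]
grip t 31.8 open 12.5 F [-0.4  0.   0.4] tcp [ 0.603  -0.0935  0.2075]
up t 32.4 open 12.4 F [ 0.4  0.3 -1.1] tcp [ 0.6026 -0.0934  0.2992]
at t 35.7 open 12.6 F [ 0.6  0.4 -1.2] tcp [ 0.5565 -0.3473  0.0729]
end t 42.0 open 88.1 F [-0.   0.1 -0.8] tcp [0.5173 0.3344 0.2803]
```

View pics/t2.png

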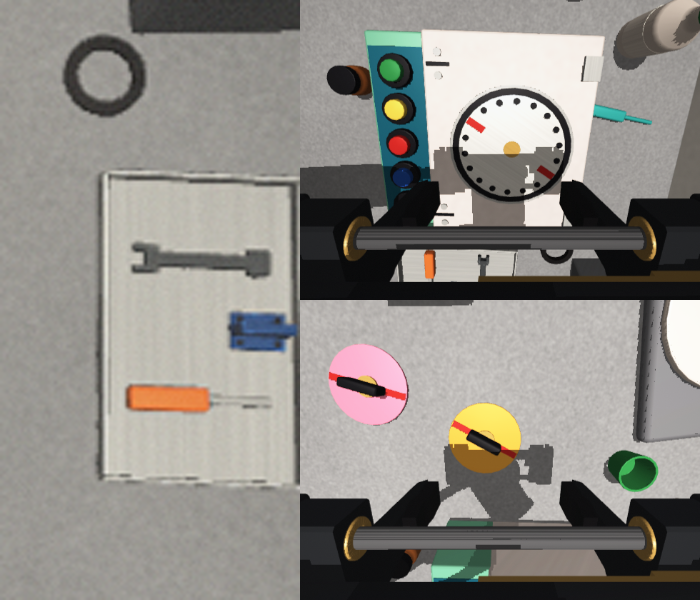

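All three are in the tray and the deck is clear. Next I'll refine the rotor and lid poses by colour segmentation.

Run:
```python
from h import *
C={};I={}
for n in("m3","m4","m1","m2"):
    c=cam(n);im=cv2.imread(f"pics/{n}.png");h=cv2.cvtColor(im,cv2.COLOR_BGR2HSV)
    red=(((h[...,0]<6)|(h[...,0]>174))&(h[...,1]>150)&(h[...,2]>60)).astype(np.uint8)
    k,l,s,ce=cv2.connectedComponentsWithStats(red)
    pts=[]
    for X in([.568,.051,.14],[.667,-.018,.14]):
        u=proj(c,X);i=1+np.argmin([np.hypot(*(x-u)) for x in ce[1:]]);pts.append(ce[i]);print(n,X,s[i,4],np.hypot(*(ce[i]-u)).round(1))
    C[n]=c;I[n]=pts
    W=[atz(c,p,.14)[:2] for p in pts];d=W[1]-W[0];print("  z140: mid",(W[0]+W[1])/2,"len",np.hypot(*d),"ang",np.degrees(np.arctan2(d[1],d[0])))
for k in(0,1):print(tri([(C[n],I[n][k]) for n in C]))
n="l3";c=cam(n);im=cv2.imread(f"pics/{n}.png");h=cv2.cvtColor(im,cv2.COLOR_BGR2HSV)
m=((h[...,0]>15)&(h[...,0]<35)&(h[...,1]>110)&(h[...,2]>60)).astype(np.uint8)
ct=max(cv2.findContours(cv2.morphologyEx(m,cv2.MORPH_CLOSE,np.ones((15,15))),0,1)[0],key=cv2.contourArea)
W=np.array([atz(c,p,.006)[:2] for p in cv2.convexHull(ct)[:,0]],np.float32);print("lid",cv2.minEnclosingCircle(W),cv2.fitEllipse(W))
```

```text
m3 [0.568, 0.051, 0.14] 242 1.0
m3 [0.667, -0.018, 0.14] 204 2.1
  z140: mid [0.61772988 0.01507495] len 0.12290521130151447 ang -34.87498629466344
m4 [0.568, 0.051, 0.14] 247 0.9
m4 [0.667, -0.018, 0.14] 204 2.3
  z140: mid [0.61802294 0.01504767] len 0.12331505581642827 ang -34.87721910722636
m1 [0.568, 0.051, 0.14] 231 0.7
m1 [0.667, -0.018, 0.14] 199 2.2
  z140: mid [0.61816261 0.01516028] len 0.12301175697460232 ang -34.92470519695857
m2 [0.568, 0.051, 0.14] 227 1.3
m2 [0.667, -0.018, 0.14] 188 1.8
  z140: mid [0.61723411 0.01516367] len 0.12290466961753713 ang -34.91094474976871
(array([0.56742942, 0.05069168, 0.14224347]), np.float64(0.00015076571011832357))
(array([ 0.6674483 , -0.01896503,  0.14279368]), np.float64(9.928731297246668e-05))
lid ((0.4934874176979065, 0.32081279158592224), 0.060220807790756226) ((0.4934878647327423, 0.32083600759506226), (0.119432233273983, 0.11988446861505508), 160.50332641601562)
```

The lid was knocked aside and is now at (.4935,.3208). I'll re-read its stripe, then pick it and place it.

```bash
cat >> h.py <<'E'
def lid(n,z,guess,hz=(15,35)):
    c=cam(n);im=cv2.imread(f"pics/{n}.png");h=cv2.cvtColor(im,cv2.COLOR_BGR2HSV)
    m=((h[...,0]>hz[0])&(h[...,0]<hz[1])&(h[...,1]>110)&(h[...,2]>60)).astype(np.uint8)
    ct=max(cv2.findContours(cv2.morphologyEx(m,cv2.MORPH_CLOSE,np.ones((15,15))),0,1)[0],key=cv2.contourArea)
    W=np.array([atz(c,p,z)[:2] for p in cv2.convexHull(ct)[:,0]],np.float32);(cx,cy),r=cv2.minEnclosingCircle(W)
    red=((h[...,0]<8)|(h[...,0]>172))&(h[...,1]>150)&(h[...,2]>60)
    v,u=np.nonzero(red);Q=np.array([atz(c,p,z)[:2] for p in zip(u,v)]);Q=Q[np.hypot(*(Q-[cx,cy]).T)<.059]
    d=cv2.fitLine(Q.astype(np.float32),cv2.DIST_L2,0,.01,.01).ravel()
    return np.array([cx,cy]),r,np.degrees(np.arctan(d[1]/d[0]))
E
python3 - <<'E'
from h import *
D=np.radians
manip.goto([.47,.31,.28],list(down(0)));manip.pause(.3);wsnap("l4")
for n in("l3","l4"):print(n,lid(n,.006,None))
xy,r,a=lid("l4",.006,None)
assert abs(r-.06)<.002 and np.hypot(*(xy-[.4935,.3208]))<.003
pick(xy,D(a+90),.013,f=30)
if 11<manip.get_opening()*88<18:
    place((.6177,.0151),D(-34.9+90),.154,zup=.32)
    manip.goto([.60,.03,.36],list(down(0)));manip.pause(.3);wsnap("m5");
    print(lid("m5",.146,None))
    manip.goto([.55,.03,.36],list(down(0)));manip.pause(.3);wsnap("m6")
    print(lid("m6",.146,None))
    cv2.imwrite("pics/m6b.png",cv2.resize(cv2.imread("pics/m6.png"),(795,596)))
st("end")
E
```

```text
l3 (array([0.49348742, 0.32081279]), 0.060220807790756226, np.float32(-29.077122))
l4 (array([0.49359304, 0.32073343]), 0.06021121144294739, np.float32(-29.040188))
down t 46.0 open 88.4 F [-0.6  1.2  0.3] tcp [0.4934 0.3206 0.0766]
grip t 47.1 open 13.7 F [-0.2  0.2 -0.3] tcp [0.4936 0.3207 0.077 ]
up t 48.3 open 13.6 F [-0.3  0.2 -1.4] tcp [0.4929 0.3203 0.2983]
at t 50.7 open 13.7 F [-0.8 -0.8 -1.3] tcp [0.6175 0.015  0.2178]
(array([0.61764157, 0.0149594 ]), 0.06025145575404167, np.float32(-34.780163))
(array([0.61719227, 0.01468959]), 0.06062158942222595, np.float32(-34.858456))
end t 54.4 open 87.9 F [-0.  -1.  -0.9] tcp [0.5506 0.03   0.3599]
```

View pics/m6b.png

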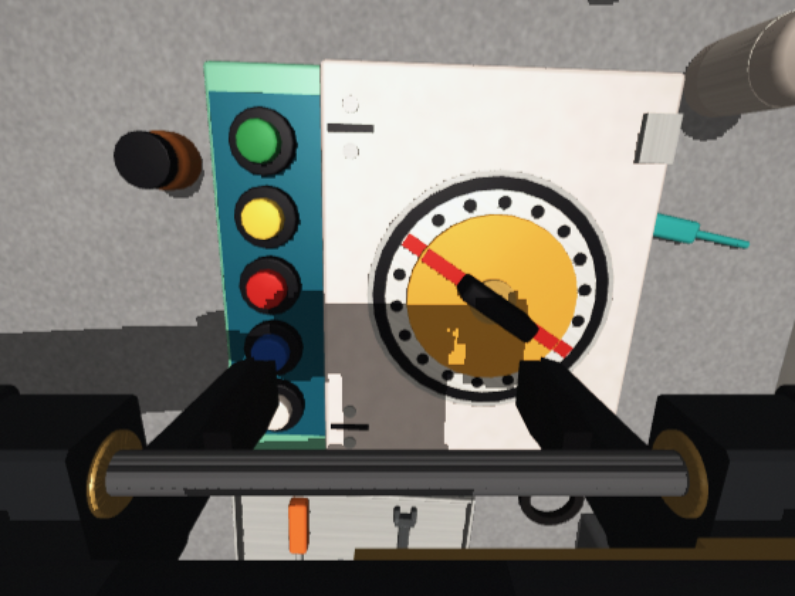

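The lid sits flat, centred and in line: within about 0.5 mm and 0.1°. Next, the keys.

Run:
```python
from h import *
q=None
manip.grasp(10)
for name,k in(("blue",-1),("yellow",1),("white",-2),("green",2)):
    x,y=.4585+.00143*k,.0215+.0495*k
    p=[x,y,.064+.165]
    q=list(down(np.radians(-1.6)))
    manip.goto(p,q);manip.move_linear([x,y,.064+.146],v=.08);manip.pause(.2)
    f0=manip.get_contact_force()[2];L=[]
    for z in np.arange(.144,.129,-.001):
        manip.move_linear([x,y,.064+z],v=.03);manip.pause(.1)
        f=manip.get_contact_force()[2]-f0;L.append((round(z*1000),round(f,1)))
        if f>14:break
    manip.pause(.2);print(name,L)
    manip.move_linear([x,y,.064+.165],v=.08);manip.pause(.3)
manip.goto([.45,.05,.36],list(down(0)));st("up")
manip.goto([.47,-.2,.36],list(down(0)));manip.open();manip.goto([.199,-.5,.38],list(down(-1.2)));manip.pause(.3)
for n in("top","scene"):cv2.imwrite(f"pics/{n}9.png",manip.snapshot(n)[:,:,::-1])
a=cv2.imread("pics/top9.png")[130:330,110:470];cv2.imwrite("pics/t9.png",cv2.resize(a,(792,440),interpolation=cv2.INTER_CUBIC))
```

```text
blue [(144, np.float64(0.3)), (143, np.float64(0.5)), (142, np.float64(2.4)), (141, np.float64(2.5)), (140, np.float64(3.2)), (139, np.float64(3.8)), (138, np.float64(4.2)), (137, np.float64(4.6)), (136, np.float64(6.9)), (135, np.float64(12.5)), (134, np.float64(18.9))]
yellow [(144, np.float64(-0.1)), (143, np.float64(-0.6)), (142, np.float64(2.0)), (141, np.float64(1.2)), (140, np.float64(2.7)), (139, np.float64(2.6)), (138, np.float64(4.3)), (137, np.float64(4.3)), (136, np.float64(6.6)), (135, np.float64(12.2)), (134, np.float64(16.7))]
white [(144, np.float64(-0.0)), (143, np.float64(-1.2)), (142, np.float64(0.9)), (141, np.float64(1.4)), (140, np.float64(1.7)), (139, np.float64(2.6)), (138, np.float64(2.9)), (137, np.float64(3.3)), (136, np.float64(6.4)), (135, np.float64(12.2)), (134, np.float64(17.5))]
green [(144, np.float64(0.4)), (143, np.float64(-0.6)), (142, np.float64(0.6)), (141, np.float64(1.4)), (140, np.float64(2.5)), (139, np.float64(2.5)), (138, np.float64(3.6)), (137, np.float64(4.8)), (136, np.float64(6.8)), (135, np.float64(11.7)), (134, np.float64(17.8))]
up t 80.9 open 0.6 F [-0.6  0.3 -0.6] tcp [0.4497 0.0501 0.359 ]
```

View pics/t9.png

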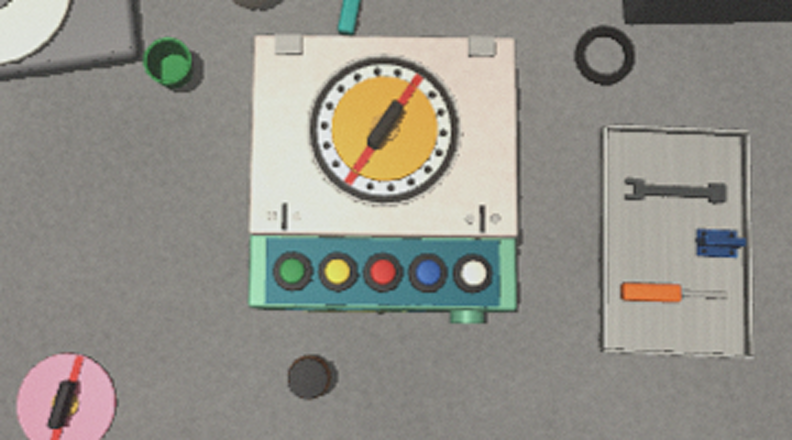

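All four keys bottomed out (force rose at the stop). The lid is in line at (386,124), and the spanner, bracket and screwdriver are in the tray. The cup, ring and pink lid are undisturbed, so I'm handing in.

```bash
python3 -c "
from cell import manip
print(manip.sign_off())"
```

```text
the job is handed in; nothing more can be done
None
```

I handed the job in at about 85 s of the 210 s: the bracket, screwdriver and spanner are in the tray (there was no pot on the machine). The lid was knocked aside before I picked it, so I measured it again; it is now on the rotor within about 0.5 mm and 0.1° of the marks. Blue, yellow, white and green were pressed fully in that order.

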